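# Run the ring gauge along the bent pipe to the stop

### The arm

A 6-joint arm with a two-finger parallel gripper is mounted at the origin on a cart in front of the work surface, level with it; the furniture and walls round the work are solid. World frame = base frame: x ahead of the robot, y to its left, z up, the work surface at z = 0. Lengths are in m, angles in degrees, forces in N, time in s.
With the tool pointing down it reaches from about 0.3 to 0.875 m from the base axis. Payload 6.4 kg.
Tool frame: the origin (TCP) lies on the centre line of the jaws, within the pads' length; the fingertips stand 8 mm ahead of it and the grasp point (between the pads) lies 11 mm behind it; z points along the fingers, x is the direction in which the jaws open and shut, and the axes are right-handed (so a half turn about z gives the same grasp; the last joint's range is limited). The gripper opens to 85 mm and grips with 20 to 120 N. Pads are 22 mm wide; open, the fingers measure 114 mm over their backs; the gripper's body (76 mm by 85 mm) begins 54 mm behind the grasp point. The pads swing forward as they close: fully open they stand 13 mm farther back than shut.
Start: joints at [53.554, 10.359, 92.074, -0, 77.567, -11.82], TCP at [0.24, 0.523, 0.239] pointing down, gripper open.
Joint ranges: [-171.53, 171.53], [-51.25, 118.39], [17.06, 147.69], [-65.23, 245.23], [0, 150.52], [-178.68, 178.68]. Speed limits (degrees/s): [147.25, 147.25, 172.46, 180, 180, 180].

### API

Orientations are given as [roll, pitch, yaw] about the fixed x, y, z axes, in that order (R = Rz(yaw) Ry(pitch) Rx(roll)).
In Python, from cell import r gives the robot as it stands. The module is installed in compiled form; this text tells all that it offers.
- The arm moves only by the shell command python3 -m pendant 'ROWS' [OPENING]. ROWS is text: rows parted by semicolons, each of 6 numbers parted by spaces: the shift along the tool's x, y, z in mm, then the turn, a rotation vector about the tool's x, y, z in rad. In form: dx dy dz ax ay az; .... A call has 1 to 12 rows; each row shifts and turns the commanded pose from where the row before left it, along the tool's axes as they then stand; what a row does not reach is not made up. A row lasts 1/10 s, in which the tool goes at most 50 mm and 8.59 degrees, less where a joint would pass 70% of its speed; a pose out of reach is approached as far as the arm can. A call with a gripper value outside its range is refused whole. OPENING is the closure, from -1 (fully open) to 1 (shut), set as the call begins (- or left out, the last holds). The fingers move at their own pace and stop on an object; the grip force is fixed at half the most. Time passes only in rows, so rows that do not move let the fingers close. It gives the time, the measured TCP pose, the force and the opening at its end, in the units of the state.
- r.get_obs(): the state, without advancing time (a new reading comes with each control period).
- r.get_image(name): name is "side" or "top" or "wrist"; returns (picture, depth): 384x512x3 uint8, red, green, blue; 384x512 float32, m along the optical axis (not along the pixel's ray), 0 where there is no reading.
- r.camera_params(name): a dict with "fx", "fy", "cx", "cy" (pixels), "R" (3x3) and "t" (3): a world point X has camera coordinates R X + t; the wrist camera has in their place "tool_from_camera" (4x4, takes a point from camera to tool coordinates, whose origin is the TCP and whose axes are the tool frame's). Camera axes: x right, y down, z forward; pixel columns grow to the right and rows downward; lengths in m; the calibration is good to about 2 mm. The wrist camera is an equidistant fisheye: a pixel r from the principal point sees the ray r / f radians off the axis. A picture is of the moment at which its call begins: read the wrist's pose just before it. camera_params takes no time and is no camera call.
- r.close_job(): hands the job in, once; it reports no verdict.
The state is a dict: "clock": time; "q": joint angles; "qd": joint speeds; "joint_torque": joint torques, N m; "tcp_pos": TCP position; "tool_rot": TCP orientation; "contact_force": force on the tool from outside, world axes, zero at the start; "wrist_torque": the same for the moment, N m; "gripper_width": opening from 0.0 (shut) to 1.0 (fully open).
Only numpy, scipy, OpenCV 4.12 (cv2) and the standard library are available. Lean on these libraries where they do the work, as an engineer would, in place of code of your own. Each camera call takes 0.05 s, during which the arm holds its last target.

### The job

Check the bent steel pipe with the ring gauge: lift the gauge out of the wooden block by its handle, thread the ring over the free end of the pipe, and slide it along round both bends until it rests against the stop collar. Leave it hanging on the pipe against the collar, and do not disturb the screwdriver, the tape roll or the pipe tee.

Things in the scene. Friction and masses are not known exactly. Their poses are not given: they have to be found in the camera images.
- gauge_ring (a point): centre of the bore of the ring gauge, a loose upright steel ring, 66 mm outside, bore 28 mm, 12 mm thick, with a flat foot (38 mm wide) under it, its underside 36 mm below this centre. A black handle stands on top. y = axis of the bore, z = up along the handle, x = across the ring. The gauge weighs about 0.28 kg; it hangs stably from its bore with the handle up. It stands in a slot of the wooden block, slot walls 30 mm high above the underside of its foot
- gauge_handle (a point): the place to grip the gauge's black flat handle: 80 mm above gauge_ring along z. The handle is 24 mm wide along x and 14 mm thick along y, and reaches from 36 mm below this point to 28 mm above it; axes as gauge_ring
- block: fixed wooden block, 110 x 70 x 46 mm, origin at the centre of its underside; the slot in its top runs along its x, is 15 mm wide and open at both ends, its floor 16 mm above the bench. The gauge stands in it, bore axis along the block's y
- pipe_tip (a point): outermost point of the rounded free end of the fixed bent steel pipe (round, 16 mm diameter), on the pipe's axis, 145 mm above the bench. All pipe points share the stand's axes: x, y level, z up. The whole pipe is level; from here its first leg runs 130 mm along -y to pipe_corner1. Nothing but the far end carries the pipe: below it is free air down to the bench
- pipe_corner1 (a point): where the centre lines of the first and the middle leg would meet; the 90 degree bend cuts this corner with a 35 mm centre-line radius. From here the middle leg runs 140 mm along +x to pipe_corner2
- pipe_mid (a point): middle of the middle leg, on the pipe's axis
- pipe_corner2 (a point): where the centre lines of the middle and the last leg would meet; bend as at pipe_corner1. From here the last leg runs 100 mm along -y to pipe_stop
- pipe_stop (a point): centre of the face (looking to +y) of the stop collar, a dark steel disc of 48 mm diameter on the pipe; the grey post that carries the pipe stands just behind it (towards -y) and reaches 22 mm above the pipe's axis. The ring's centre is 6 mm from this point along y when it touches the collar
- screwdriver_red: loose screwdriver with red handle, about 218 mm long, lying on the bench; to be left alone. Origin at its underside
- masking_tape: loose roll of masking tape, 104 mm across, 25 mm high, lying flat; to be left alone. Origin at its underside
- pipe_tee: loose dark pipe tee, 54 x 68 x 35 mm, lying on the bench; to be left alone. Origin at its underside
There are look-alikes about, which are no part of the job. Of the things shaped like the part that bears gauge_ring, the bare steel one is meant.

How it is judged:
By the outcome, as a careful person would: the job done as asked, in the order asked, and still so for the second after the job is handed in, with the robot touching nothing.
It also fails if it takes over 61 s, if anything falls off the work surface, if the arm or the gripper's body presses on something with over 40 N, if the wrist force passes 120 N, or if a joint passes its speed limit or range.

## Working session

There is one attempt and no reset: what is moved stays moved. The work goes in short steps, Python scripts to look and compute and a shell command to move; the robot and the scene stay as the last step left them, time stands still between calls to the robot, and variables do not carry over. Pictures are saved under pics/ and viewed, and the job is handed in when it is done.

```bash
mkdir -p pics
python3 - <<'E'
from cell import r
import cv2,numpy as np
o=r.get_obs(); print({k:np.round(v,3).tolist() for k,v in o.items()})
for n in ["side","top","wrist"]:
    im,d=r.get_image(n); cv2.imwrite(f"pics/{n}0.png",im[:,:,::-1]); np.save(f"pics/{n}0_d.npy",d)
    p=r.camera_params(n); print(n,{k:np.round(v,4).tolist() for k,v in p.items()})
E
```

```text
{'clock': 0.0, 'q': [53.555, 10.403, 92.131, -0.001, 77.568, -11.821], 'qd': [-0.005, -0.07, -0.01, 0.029, 0.044, -0.054], 'joint_torque': [-0.001, -44.487, -35.134, -0.0, 0.009, 0.0], 'tcp_pos': [0.239, 0.522, 0.238], 'tool_rot': [-179.98, 0.101, 65.375], 'contact_force': [0.769, -0.327, 0.038], 'wrist_torque': [0.023, -0.008, -0.015], 'gripper_width': 0.996}
side {'fx': 466.2091, 'fy': 466.2091, 'cx': 255.0704, 'cy': 196.8683, 'R': [[-0.9734, -0.2291, 0.0024], [-0.0913, 0.378, -0.9213], [0.2101, -0.897, -0.3889]], 't': [0.4955, 0.1289, 1.468]}
top {'fx': 389.2948, 'fy': 389.2948, 'cx': 245.7289, 'cy': 184.1336, 'R': [[-0.0088, -1.0, 0.0007], [-0.9986, 0.0088, -0.0529], [0.0529, -0.0012, -0.9986]], 't': [0.0799, 0.4883, 0.9814]}
wrist {'fx': 297.3186, 'fy': 297.3186, 'cx': 255.6467, 'cy': 190.5043, 'tool_from_camera': [[1.0, 0.0005, -0.001, 0.0001], [-0.0002, 0.9605, 0.2784, -0.0701], [0.0011, -0.2784, 0.9605, -0.1342], [0.0, 0.0, 0.0, 1.0]]}
```

View pics/side0.png

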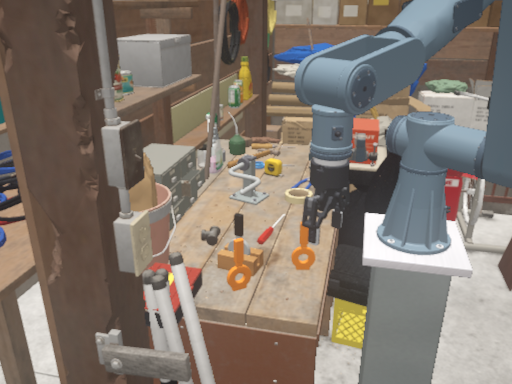

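View pics/top0.png

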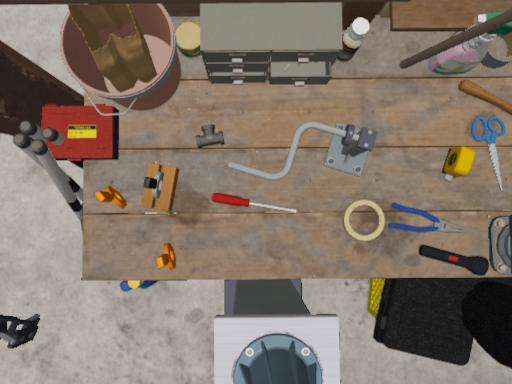

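View pics/wrist0.png

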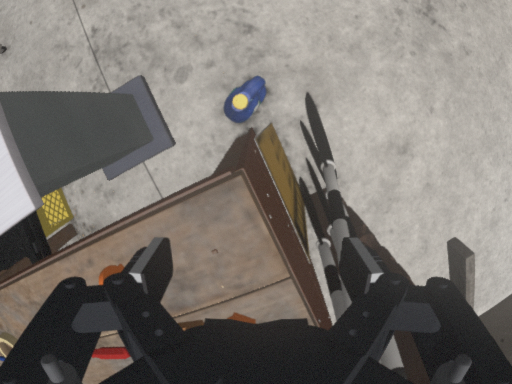

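Run:
```python
import cv2
t=cv2.imread("pics/top0.png"); s=cv2.imread("pics/side0.png")
cv2.imwrite("pics/topA.png",cv2.resize(t[140:285,80:280],None,fx=4,fy=4,interpolation=cv2.INTER_CUBIC))
cv2.imwrite("pics/topB.png",cv2.resize(t[110:190,215:395],None,fx=4.4,fy=4.4,interpolation=cv2.INTER_CUBIC))
cv2.imwrite("pics/sideA.png",cv2.resize(s[150:300,180:340],None,fx=4,fy=4,interpolation=cv2.INTER_CUBIC))
```

```text
(no output)
```

View pics/topA.png

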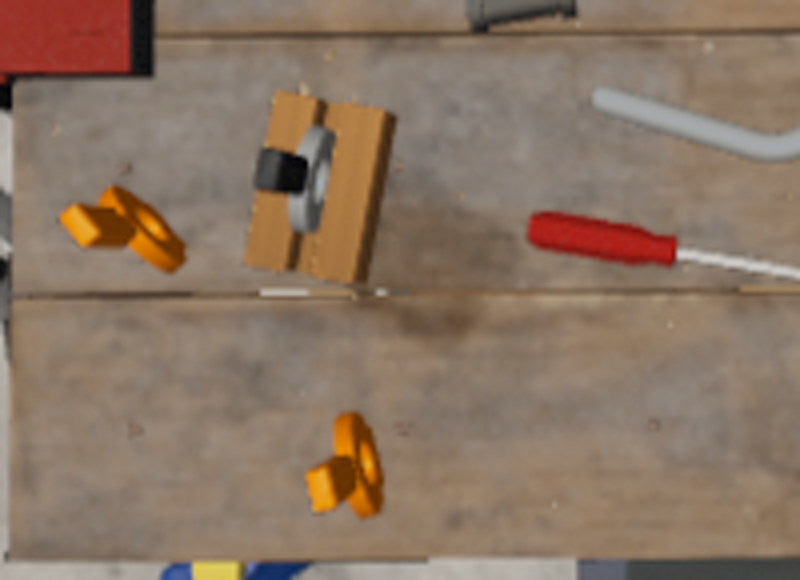

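View pics/topB.png

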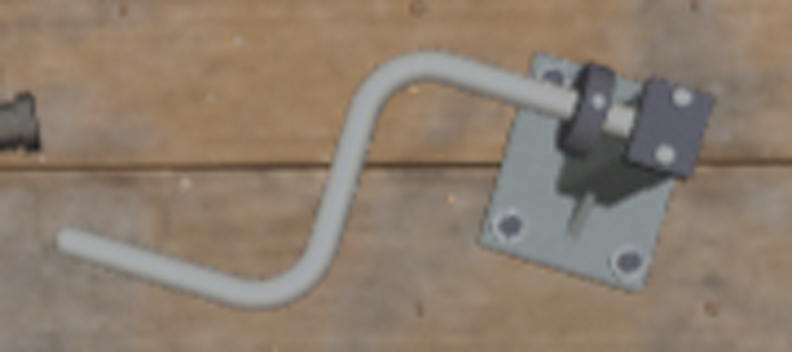

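View pics/sideA.png

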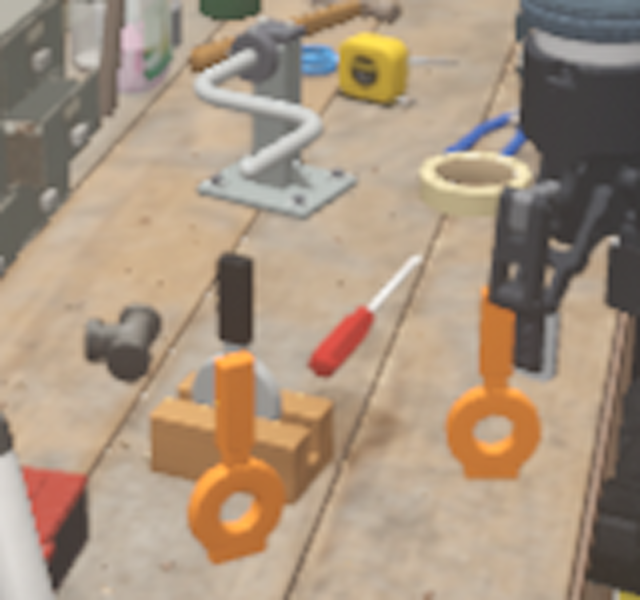

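```bash
cat > h.py <<'E'
import numpy as np,cv2
from cell import r
def P(n):
    p=r.camera_params(n); return p,np.array(p["R"]),np.array(p["t"])
def cloud(n,d):
    p,R,t=P(n); v,u=np.mgrid[0:d.shape[0],0:d.shape[1]]
    c=np.stack([(u-p["cx"])/p["fx"]*d,(v-p["cy"])/p["fy"]*d,d],-1)
    return (c-t)@R
def ray(n,u,v,z):
    p,R,t=P(n); c=-R.T@t; d=R.T@np.array([(u-p["cx"])/p["fx"],(v-p["cy"])/p["fy"],1.]); return c+d*(z-c[2])/d[2]
def proj(n,X):
    p,R,t=P(n); c=R@np.asarray(X)+t; return p["cx"]+p["fx"]*c[0]/c[2],p["cy"]+p["fy"]*c[1]/c[2]
E
python3 - <<'E'
from h import *
d=np.load("pics/top0_d.npy"); W=cloud("top",d); im=cv2.imread("pics/top0.png")
bench=W[240:270,200:350].reshape(-1,3); print("bench z",np.median(bench[:,2]))
# pipe
z=W[...,2]; m=np.zeros(z.shape,bool); m[110:190,215:350]=True
m&=(z>0.12)&(z<0.175); print("pipe px",m.sum(),"z med/max",np.median(z[m]),np.percentile(z[m],95))
cv2.imwrite("pics/m.png",cv2.resize((m*255).astype(np.uint8)[100:200,200:400],None,fx=4,fy=4))
# block top
b=np.zeros(z.shape,bool); b[155:220,135:185]=True; b&=(z>0.036)&(z<0.055)
hsv=cv2.cvtColor(im,cv2.COLOR_BGR2HSV)
b2=np.zeros(z.shape,bool); b2[155:220,135:185]=True; b2&=(z>0.036)&(z<0.055)&(hsv[...,1]>110)
print("block",b.sum(),b2.sum(),cv2.minAreaRect(W[b][:,:2].astype(np.float32)), cv2.minAreaRect(W[b2][:,:2].astype(np.float32)))
h=np.zeros(z.shape,bool); h[155:220,135:185]=True; h&=(z>0.145)&(z<.18); print("handle top",h.sum(),np.median(W[h],0) if h.any() else 0,cv2.minAreaRect(W[h][:,:2].astype(np.float32)))
E
```

```text
bench z 3.127597415781675e-05
pipe px 1221 z med/max 0.15176526968786694 0.159498108663709
block 921 859 ((0.48331454396247864, 0.29218006134033203), (0.07064076513051987, 0.10944390296936035), 79.74085235595703) ((0.4831845760345459, 0.2919907867908478), (0.07019735127687454, 0.1093386635184288), 80.00274658203125)
handle top 84 [0.48687106 0.29021469 0.1595281 ] ((0.487179696559906, 0.29107150435447693), (0.014290393330156803, 0.023441465571522713), 77.38615417480469)
```

View pics/m.png

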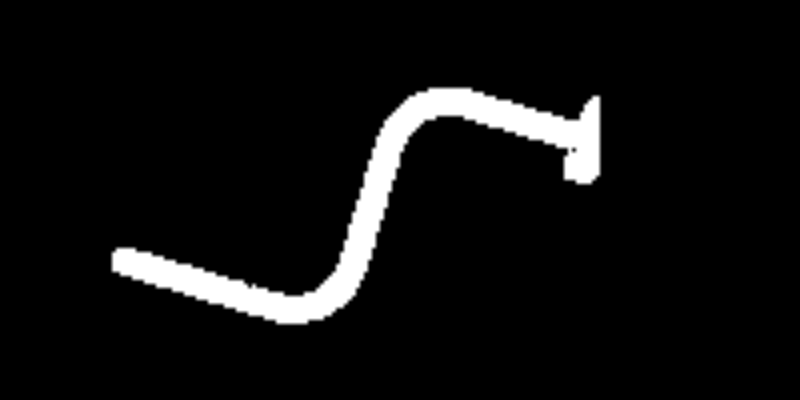

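Run:
```python
from h import *
d=np.load("pics/top0_d.npy"); W=cloud("top",d); z=W[...,2]
m=np.zeros(z.shape,bool); m[110:190,215:350]=True; m&=(z>0.135)&(z<0.165)
# recast each pixel's ray at silhouettes onto z=0.145 plane
v,u=np.nonzero(m); X=np.array([ray("top",a,b,0.145) for a,b in zip(u,v)])[:,:2]
def line(s):
    vx,vy,x,y=cv2.fitLine(X[s].astype(np.float32),cv2.DIST_L2,0,.01,.01).ravel(); return np.array([x,y]),np.array([vx,vy])
L1=line((u>=230)&(u<262)); L2=line((v>=138)&(v<160)&(u>280)&(u<300)); L3=line((u>=320)&(u<341)&(v<138))
for L in (L1,L2,L3): print(L[0],np.degrees(np.arctan2(L[1][1],L[1][0])))
def inter(A,B):
    s=np.linalg.solve(np.stack([A[1],-B[1]],1),B[0]-A[0]); return A[0]+s[0]*A[1]
c1,c2=inter(L1,L2),inter(L2,L3); dd=(c2-c1); print("c1",c1,"c2",c2,"mid len",np.linalg.norm(dd))
ex=dd/np.linalg.norm(dd); ey=np.array([-ex[1],ex[0]]); print("yaw stand",np.degrees(np.arctan2(ex[1],ex[0])))
tip=((X-c1)@ey)[(u<262)].max(); print("leg1",tip)
st=np.array([*(c2-0.1*ey),0.145]); print("stop est",st,proj("top",st),"tip est",c1+.13*ey)
# model vs side view
s=cv2.imread("pics/side0.png")
pts=[np.r_[c1+.13*ey,.145],np.r_[c1,.145],np.r_[c2,.145],st]
for p in pts:
    q=proj("side",p); cv2.circle(s,(round(q[0]),round(q[1])),1,(0,0,255),-1)
for zz in (.132,.160):
    q=proj("side",[.487,.2905,zz]); cv2.circle(s,(round(q[0]),round(q[1])),1,(0,0,255),-1)
cv2.imwrite("pics/sideM.png",cv2.resize(s[140:300,180:340],None,fx=3.7,fy=3.7,interpolation=cv2.INTER_NEAREST))
```

```text
[0.5148743 0.0758488] 71.8099
[ 0.5604044  -0.03014699] -19.481606
[ 0.60202456 -0.11336031] 70.65182
c1 [ 0.4884133  -0.00467961] c2 [ 0.6234168  -0.05243807] mid len 0.14320199
yaw stand -19.4816
leg1 0.1262146410718365
stop est [ 0.59006637 -0.14671293  0.145     ] (np.float64(345.08648106343543), np.float64(134.8356227103073)) tip est [0.53176886 0.1178777 ]
```

View pics/sideM.png

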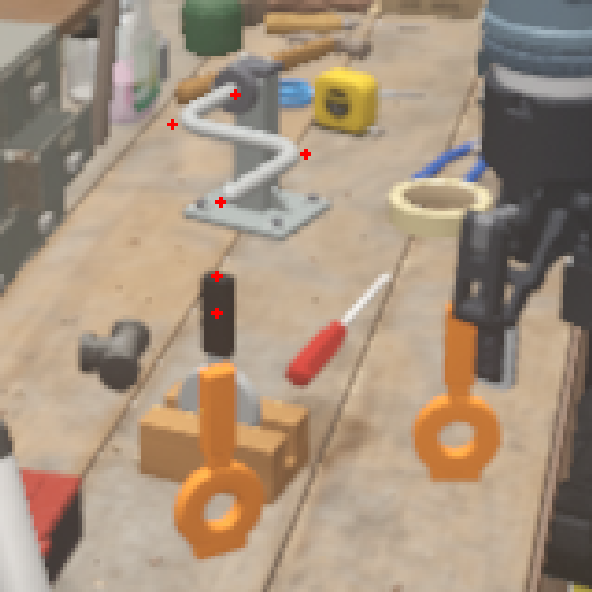

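```bash
python3 -m pendant '-10.7 32.2 0 0 0 0; -10.7 32.2 0 0 0 0; -10.7 32.2 0 0 0 0; -10.7 32.2 0 0 0 0; -10.7 32.2 0 0 0 0; -10.7 32.2 0 0 0 0; -10.7 32.2 0 0 0 0; -10.7 32.2 0 0 0 0; -10.7 32.2 0 0 0 0; -10.7 32.2 0 0 0 0; 0 0 0 0 0 -0.12; 0 0 0 0 0 -0.12' -1
cat > pic.py <<'E'
from h import *
import sys
o=r.get_obs(); print({k:np.round(o[k],4).tolist() for k in ("clock","q","tcp_pos","tool_rot","contact_force","gripper_width")})
for a in sys.argv[2:]:
    n,x0,y0,x1,y1,f=a.split(","); im,d=r.get_image(n); np.save(f"pics/{sys.argv[1]}_{n}_d.npy",d); cv2.imwrite(f"pics/{sys.argv[1]}_{n}_full.png",im[:,:,::-1])
    cv2.imwrite(f"pics/{sys.argv[1]}_{n}.png",cv2.resize(im[int(y0):int(y1),int(x0):int(x1),::-1],None,fx=float(f),fy=float(f),interpolation=cv2.INTER_CUBIC))
E
python3 pic.py a top,100,120,260,240,4 wrist,0,0,512,384,1.4
```

```text
clock: 1.35
tcp_pos: [0.4884, 0.2901, 0.2388]
tool_rot: [-180.0, 0.0, 79.3]
contact_force: [0.2, 0.7, 0.4]
gripper_width: 1.001
{'clock': 1.35, 'q': [18.7426, 9.5392, 93.0843, 0.0012, 77.4314, -60.524], 'tcp_pos': [0.4884, 0.2901, 0.2388], 'tool_rot': [-179.9516, 0.0259, 79.2663], 'contact_force': [0.2119, 0.6573, 0.4403], 'gripper_width': 1.0007}
```

View pics/a_wrist.png

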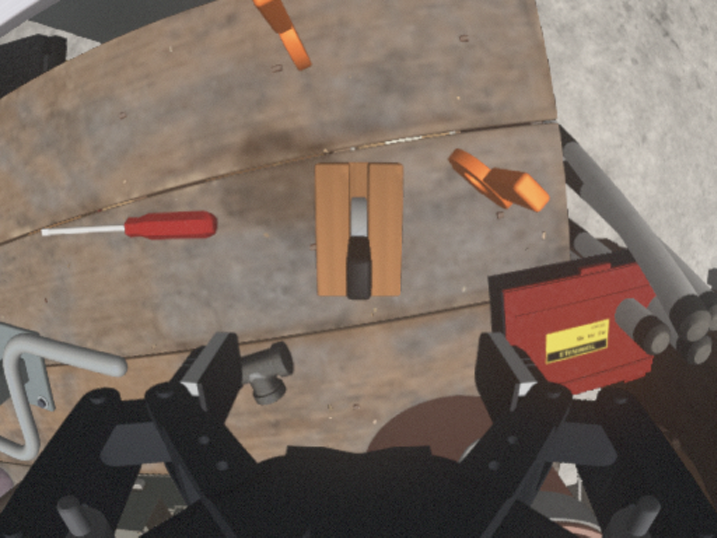

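```bash
python3 -m pendant '0 0 20 0 0 0; 0 0 20 0 0 0; 0 0 20 0 0 0; 0 0 20 0 0 0; 0 0 20 0 0 0; 0 0 10 0 0 0; 0 0 7 0 0 0; 0 0 0 0 0 0' -1; python3 -m pendant '0 0 0 0 0 0; 0 0 0 0 0 0; 0 0 0 0 0 0; 0 0 0 0 0 0; 0 0 0 0 0 0; 0 0 0 0 0 0; 0 0 0 0 0 0; 0 0 0 0 0 0' 1
python3 pic.py b side,180,150,340,300,4 wrist,0,0,512,384,1.4
```

```text
clock: 2.25
tcp_pos: [0.4872, 0.2913, 0.1217]
tool_rot: [-179.9, 0.0, 79.1]
contact_force: [-0.3, 0.4, -0.3]
gripper_width: 0.995
clock: 3.05
tcp_pos: [0.488, 0.2913, 0.1227]
tool_rot: [180.0, -0.0, 79.1]
contact_force: [-0.7, -0.4, 4.7]
gripper_width: 0.158
{'clock': 3.05, 'q': [18.8756, 17.0271, 98.4873, -0.0065, 64.4456, -60.2449], 'tcp_pos': [0.488, 0.2913, 0.1227], 'tool_rot': [179.9624, -0.0148, 79.1233], 'contact_force': [-0.6722, -0.3874, 4.7327], 'gripper_width': 0.1576}
```

View pics/b_wrist.png

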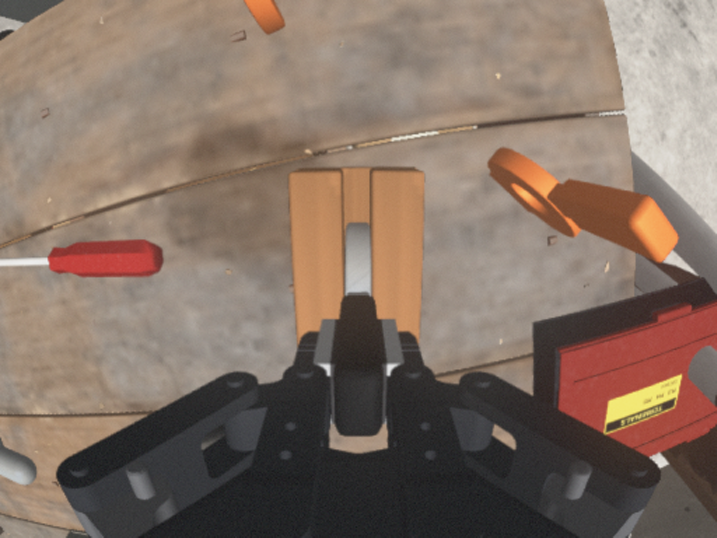

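View pics/b_side.png

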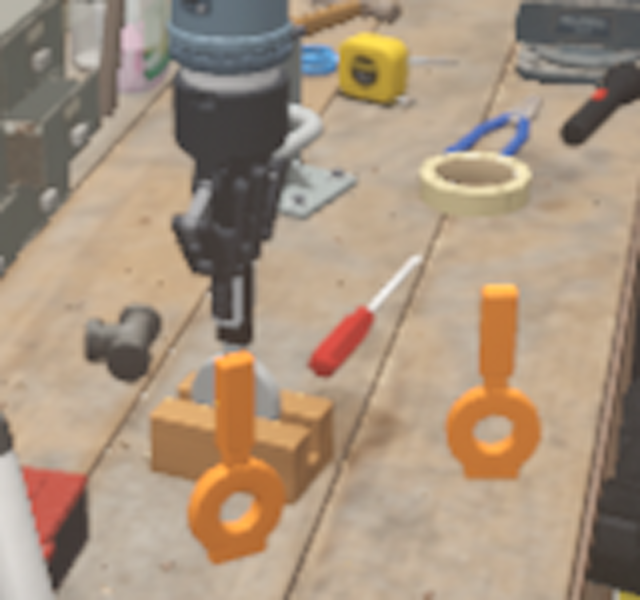

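```bash
python3 -m pendant '0 0 -15 0 0 0; 0 0 -25 0 0 0; 0 0 -25 0 0 0; 0 0 -20 0 0 0; 0 0 -8 0 0 0; -20.5 13.6 0 0 0 0; -20.5 13.6 0 0 0 0; -20.5 13.6 0 0 0 0; -20.5 13.6 0 0 0 0; -20.5 13.6 0 0 0 0; -20.5 13.6 0 0 0 0; 0 0 0 0 0 0.14'; python3 -m pendant '0 0 0 0 0 0; 0 0 0 0 0 0'
python3 pic.py c side,180,130,340,280,4 top,170,100,370,230,4 wrist,0,0,512,384,1.4
```

```text
clock: 4.35
tcp_pos: [0.5451, 0.1523, 0.2144]
tool_rot: [-179.9, 0.1, 70.9]
contact_force: [-0.6, 0.6, -3.1]
gripper_width: 0.155
clock: 4.55
tcp_pos: [0.544, 0.1552, 0.2146]
tool_rot: [-179.9, 0.0, 71.3]
contact_force: [0.0, 0.0, -2.1]
gripper_width: 0.159
{'clock': 4.55, 'q': [3.9016, 10.5597, 94.7941, 0.0138, 74.7382, -67.3954], 'tcp_pos': [0.544, 0.1552, 0.2146], 'tool_rot': [-179.9099, 0.0231, 71.2934], 'contact_force': [0.0412, 0.049, -2.0866], 'gripper_width': 0.159}
```

View pics/c_side.png

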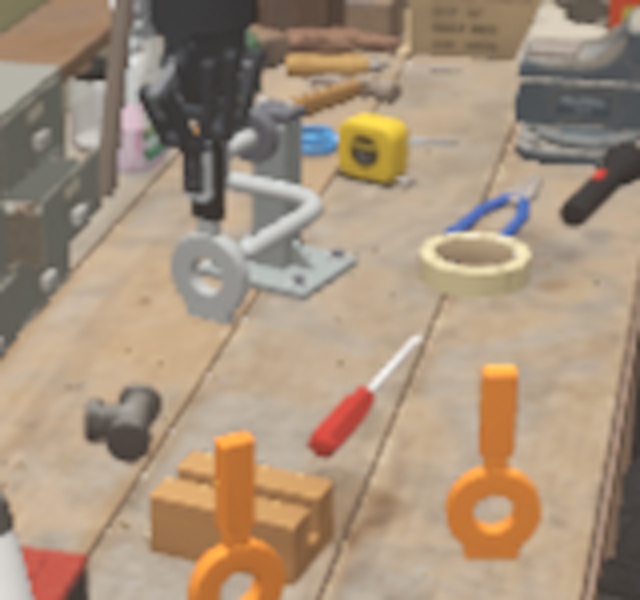

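View pics/c_top.png

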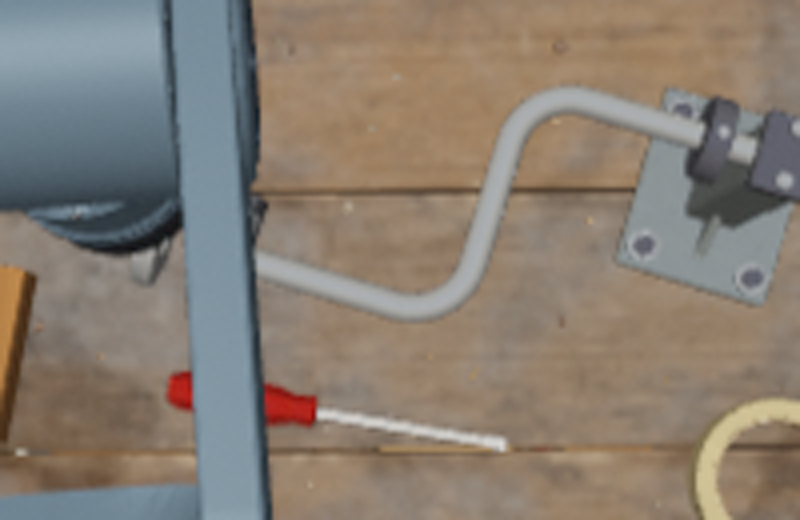

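View pics/c_wrist.png

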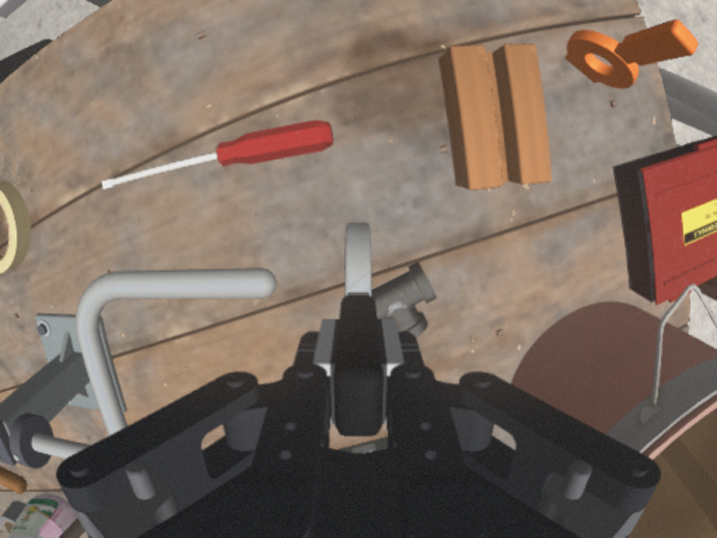

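```bash
cat >> h.py <<'E'
from scipy.spatial.transform import Rotation as Ro
def wray(o,u,v,z):
    p=r.camera_params("wrist"); T=np.array(p["tool_from_camera"])
    a=np.array([u-p["cx"],v-p["cy"]]); n=np.hypot(*a); th=n/p["fx"]
    dc=np.r_[a/n*np.sin(th),np.cos(th)]
    R=Ro.from_euler("xyz",o["tool_rot"],degrees=True).as_matrix(); c=np.array(o["tcp_pos"])+R@T[:3,3]; d=R@T[:3,:3]@dc
    return c+d*(z-c[2])/d[2]
E
python3 - <<'E'
from h import *
o=r.get_obs(); t=np.array(o["tcp_pos"])
print("exp ring px side",proj("side",t-[0,0,.07]))
s=cv2.imread("pics/c_side_full.png"); cv2.imwrite("pics/c_zoom.png",cv2.resize(s[175:220,210:270],None,fx=12,fy=12,interpolation=cv2.INTER_CUBIC))
print("tip wrist",wray(o,275/1.4,283/1.4,.145)); 
for uv in ((130,283),(200,283),(260,283)): print(wray(o,uv[0]/1.4,uv[1]/1.4,.149))
print("ring top centre",wray(o,358/1.4,226/1.4,.145))
print("pred tip side", proj("side",[.5318,.1171,.145]))
E
```

```text
exp ring px side (np.float64(231.68861344505257), np.float64(198.37382688009575))
tip wrist [0.52830389 0.11498155 0.145     ]
[0.50045887 0.0341622  0.149     ]
[0.51428274 0.07669908 0.149     ]
[0.52480212 0.10864065 0.149     ]
ring top centre [0.51383412 0.16583382 0.145     ]
pred tip side (np.float64(239.0948855717027), np.float64(193.93996407230023))
```

View pics/c_zoom.png

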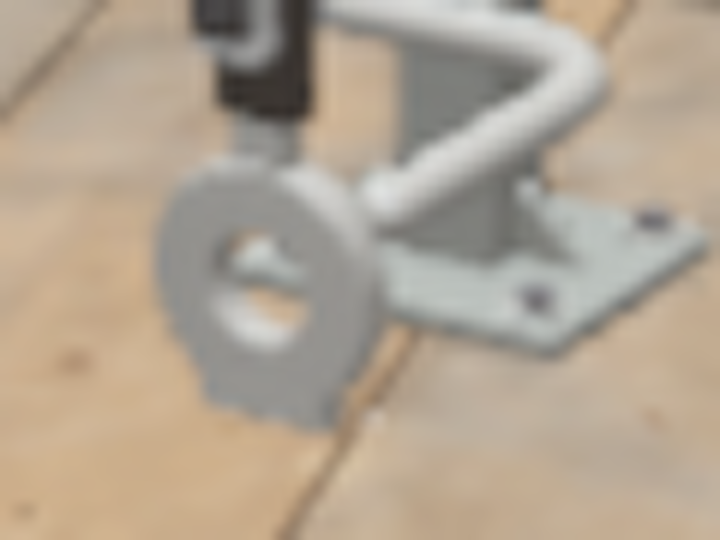

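```bash
python3 -m pendant '0 -1.5 -2 0 0 0; -10 0 0 0 0 0; -15 0 0 0 0 0; -15 0 0 0 0 0; -12 0 0 0 0 0; -10 0 0 0 0 0; 0 0 0 0 0 0'
cat > ab.py <<'E'
from h import *
o=r.get_obs(); t=np.array(o["tcp_pos"]); c,s=.9494,-.3140
print("a %.4f b %.4f z %.4f yaw %.1f q6 %.1f F"%(t[0]*c+t[1]*s,-t[0]*s+t[1]*c,t[2],o["tool_rot"][2],o["q"][5]),np.round(o["contact_force"],1),np.round(o["wrist_torque"],2))
E
python3 ab.py; python3 pic.py d side,210,165,270,220,10  wrist,0,0,512,384,1.4
```

```text
clock: 5.4
tcp_pos: [0.5228, 0.0953, 0.2174]
tool_rot: [180.0, 0.0, 71.0]
contact_force: [0.3, 0.6, -1.4]
gripper_width: 0.156
a 0.4664 b 0.2547 z 0.2174 yaw 71.0 q6 -73.4 F [ 0.3  0.6 -1.4] [-0.01 -0.01 -0.01]
{'clock': 5.4, 'q': [-2.4609, 5.9979, 99.6281, -0.0179, 74.3732, -73.4451], 'tcp_pos': [0.5228, 0.0953, 0.2174], 'tool_rot': [179.9944, 0.0163, 70.9891], 'contact_force': [0.282, 0.6414, -1.4192], 'gripper_width': 0.1562}
```

View pics/d_side.png

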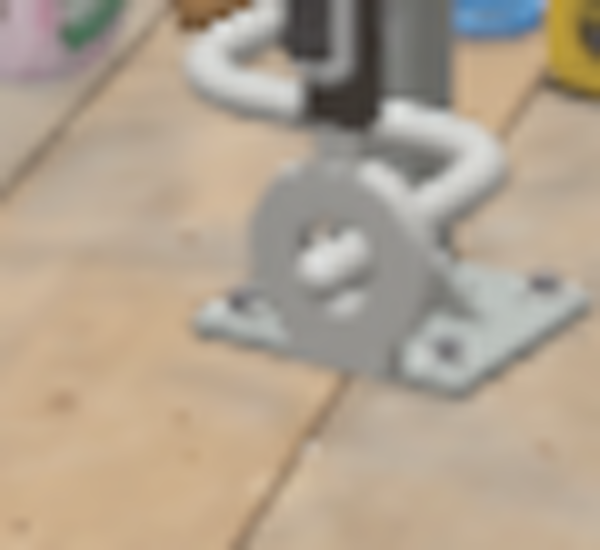

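View pics/d_wrist.png

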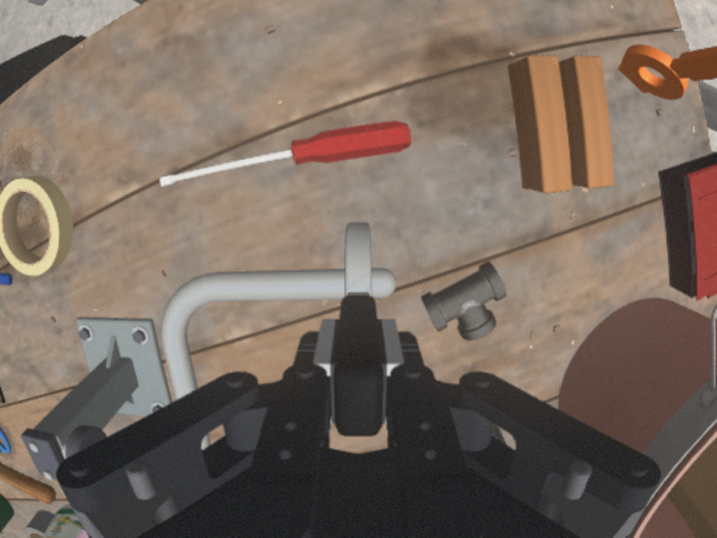

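```bash
python3 -m pendant '-10 0 0 0 0 -0.012; -16 0 0 0 0 0; -16 0 0 0 0 0; -16 0 0 0 0 0; -15.5 0 0 0 0 0; 0 0 0 0 0 0; 0 0 0 0 0 0'; python3 ab.py; python3 pic.py e wrist,0,0,512,384,1.4
```

```text
clock: 6.2
tcp_pos: [0.5003, 0.0275, 0.2174]
tool_rot: [180.0, -0.0, 71.8]
contact_force: [0.3, -0.6, -2.0]
gripper_width: 0.157
a 0.4664 b 0.1832 z 0.2174 yaw 71.8 q6 -82.2 F [ 0.3 -0.6 -2. ] [0.02 0.05 0.06]
{'clock': 6.2, 'q': [-10.4698, 2.0193, 103.8629, 0.0337, 74.0997, -82.2473], 'tcp_pos': [0.5003, 0.0275, 0.2174], 'tool_rot': [179.9865, -0.0345, 71.7683], 'contact_force': [0.3373, -0.6469, -2.0437], 'gripper_width': 0.1567}
```

View pics/e_wrist.png

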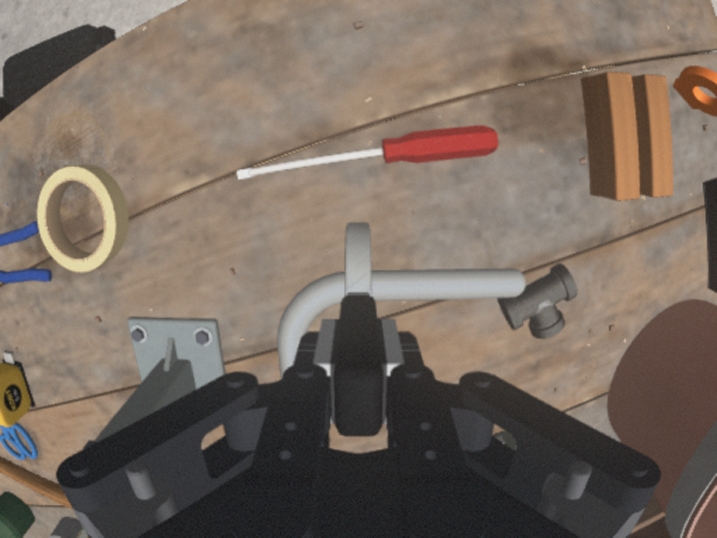

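```bash
python3 -m pendant '-2 0 0 0 0 0; -5.5 0.4 0 0 0 -0.14; -5.5 0.5 0 0 0 -0.14; -5.5 0.6 0 0 0 -0.14; -5.4 0.7 0 0 0 -0.14; -5.4 0.8 0 0 0 -0.14; 0 0 0 0 0 0'; python3 ab.py;  python3 pic.py f wrist,0,0,512,384,1.4
```

```text
clock: 6.95
tcp_pos: [0.5017, -0.0015, 0.2173]
tool_rot: [180.0, 0.0, 112.0]
contact_force: [0.3, 0.6, -3.1]
gripper_width: 0.155
a 0.4768 b 0.1561 z 0.2173 yaw 112.0 q6 -125.7 F [ 0.3  0.6 -3.1] [ 0.06  0.06 -0.01]
{'clock': 6.95, 'q': [-13.7486, 2.1113, 103.7764, -0.0034, 74.0978, -125.726], 'tcp_pos': [0.5017, -0.0015, 0.2173], 'tool_rot': [179.9902, 0.0111, 111.9783], 'contact_force': [0.3047, 0.5873, -3.0588], 'gripper_width': 0.1549}
```

View pics/f_wrist.png

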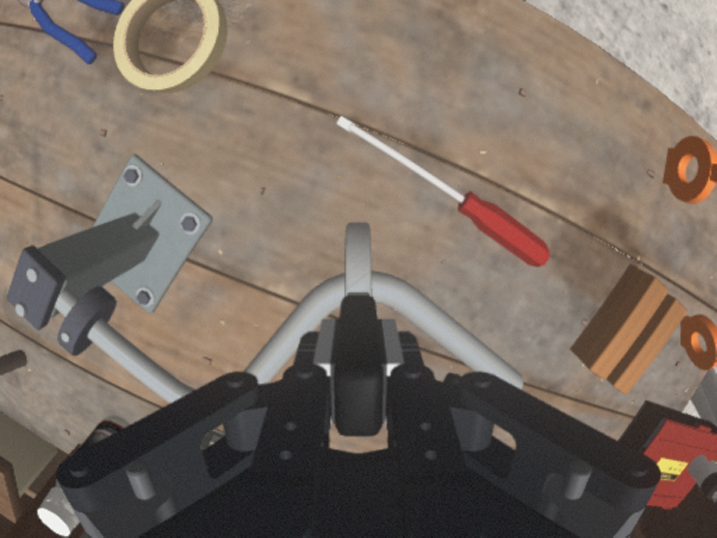

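```bash
python3 -m pendant '-5.4 0.9 0 0 0 -0.14; -5.4 1 0 0 0 -0.14; -5.4 1.1 0 0 0 -0.14; -5.4 1.2 0 0 0 -0.14; -5.3 1.3 0 0 0 -0.14; 0 0 0 0 0 0; 0 0 0 0 0 0'; python3 ab.py;  python3 pic.py g wrist,0,0,512,384,1.4
```

```text
clock: 7.7
tcp_pos: [0.5215, -0.0184, 0.2171]
tool_rot: [-180.0, -0.0, 151.7]
contact_force: [-1.1, 0.7, -3.3]
gripper_width: 0.156
a 0.5009 b 0.1463 z 0.2171 yaw 151.7 q6 -166.8 F [-1.1  0.7 -3.3] [-0.06 -0.05 -0.  ]
{'clock': 7.7, 'q': [-15.0717, 4.7876, 100.9744, 0.0072, 74.2715, -166.7744], 'tcp_pos': [0.5215, -0.0184, 0.2171], 'tool_rot': [-179.9991, -0.0341, 151.7008], 'contact_force': [-1.077, 0.7041, -3.291], 'gripper_width': 0.1557}
```

View pics/g_wrist.png

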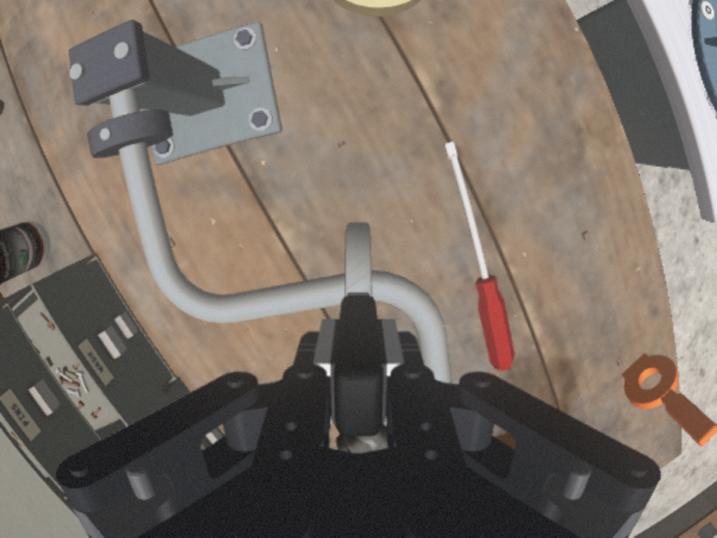

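```bash
python3 -m pendant '-13.8 2.4 0 0 0 0; -13.8 2.4 0 0 0 0; -13.8 2.4 0 0 0 0; -13.8 2.4 0 0 0 0; -13.8 2.4 0 0 0 0; 0 0 0 0 0 0; 0 0 0 0 0 0'; python3 ab.py;  python3 pic.py i wrist,0,0,512,384,1.4
```

```text
clock: 8.45
tcp_pos: [0.5877, -0.0403, 0.2169]
tool_rot: [-180.0, -0.1, 151.9]
contact_force: [0.2, -0.4, -2.9]
gripper_width: 0.156
a 0.5706 b 0.1462 z 0.2169 yaw 151.9 q6 -167.4 F [ 0.2 -0.4 -2.9] [0.06 0.04 0.  ]
{'clock': 8.45, 'q': [-15.464, 13.3266, 91.2162, 0.0032, 75.524, -167.3645], 'tcp_pos': [0.5877, -0.0403, 0.2169], 'tool_rot': [-179.9884, -0.0659, 151.8996], 'contact_force': [0.1904, -0.3742, -2.8609], 'gripper_width': 0.1563}
```

View pics/i_wrist.png

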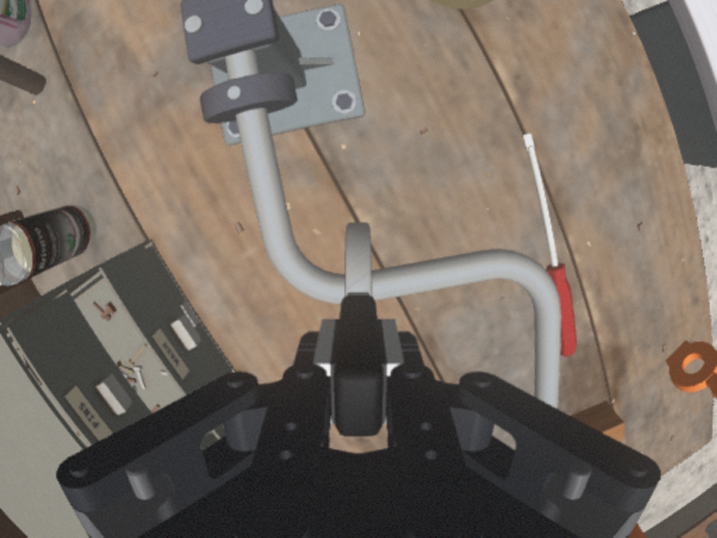

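```bash
python3 -m pendant '-5.5 0.5 0 0 0 0.14; -5.5 0.4 0 0 0 0.14; -5.5 0.3 0 0 0 0.14; -5.5 0.2 0 0 0 0.14; -5.5 0.1 0 0 0 0.14; 0 0 0 0 0 0'; python3 ab.py;  python3 pic.py j wrist,0,0,512,384,1.4
```

```text
clock: 9.1
tcp_pos: [0.6082, -0.0584, 0.2173]
tool_rot: [-180.0, 0.0, 111.8]
contact_force: [0.4, -0.9, -2.9]
gripper_width: 0.157
a 0.5957 b 0.1355 z 0.2173 yaw 111.8 q6 -128.4 F [ 0.4 -0.9 -2.9] [ 0.01 -0.   -0.02]
{'clock': 9.1, 'q': [-16.5949, 15.9741, 87.9081, -0.0082, 76.1268, -128.3543], 'tcp_pos': [0.6082, -0.0584, 0.2173], 'tool_rot': [-179.988, 0.0007, 111.7614], 'contact_force': [0.4186, -0.9024, -2.8767], 'gripper_width': 0.1566}
```

View pics/j_wrist.png

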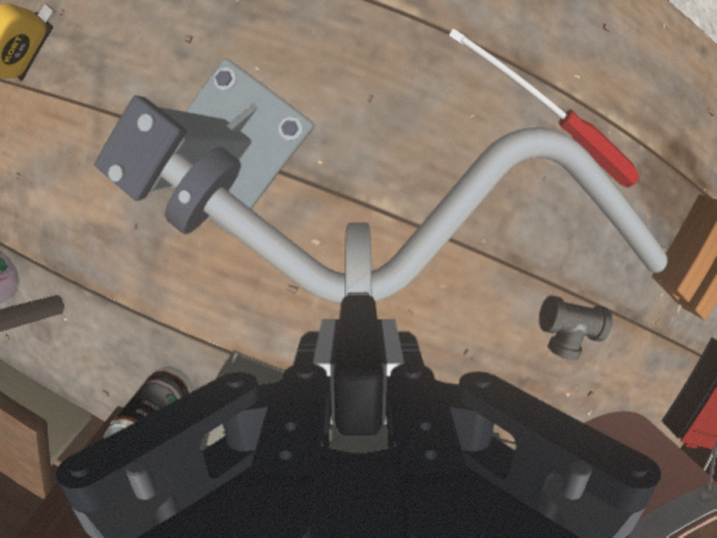

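```bash
python3 -m pendant '-5.5 0 0 0 0 0.14; -5.5 0 0 0 0 0.14; -5.5 -0.1 0 0 0 0.14; -5.5 -0.2 0 0 0 0.14; -5.5 -0.3 0 0 0 0.14; 0 0 0 0 0 0; 0 0 0 0 0 0'; python3 ab.py;  python3 pic.py k wrist,0,0,512,384,1.4
```

```text
clock: 9.85
tcp_pos: [0.6104, -0.0846, 0.2173]
tool_rot: [-180.0, -0.0, 72.1]
contact_force: [-0.2, 0.5, -3.3]
gripper_width: 0.159
a 0.6061 b 0.1113 z 0.2173 yaw 72.1 q6 -91.0 F [-0.2  0.5 -3.3] [-0.01  0.01  0.02]
{'clock': 9.85, 'q': [-18.9185, 16.6272, 87.0886, 0.0125, 76.2977, -91.0257], 'tcp_pos': [0.6104, -0.0846, 0.2173], 'tool_rot': [-179.9867, -0.0124, 72.1043], 'contact_force': [-0.1614, 0.5233, -3.3299], 'gripper_width': 0.1591}
```

View pics/k_wrist.png

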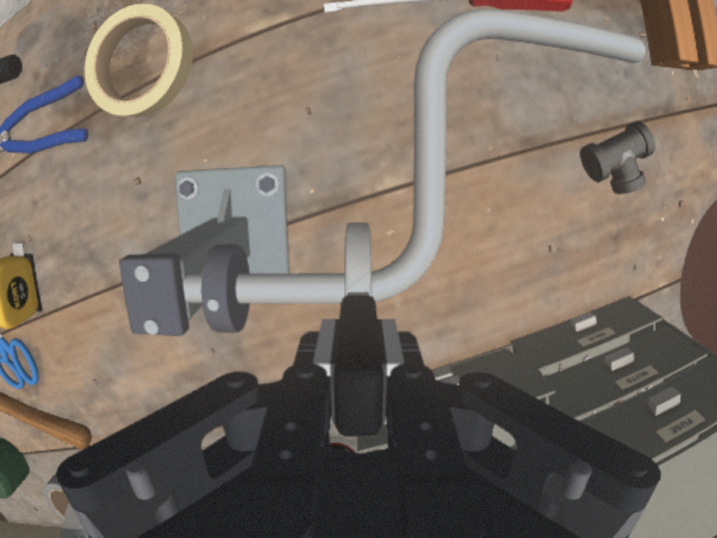

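```bash
python3 -m pendant '-13 0 0 0 0 0; -13 0 0 0 0 0; -13 0 0 0 0 0; -10 0 0 0 0 0; 0 0 0 0 0 0; 0 0 0 0 0 0'; python3 ab.py; python3 -m pendant '-1.5 0 0 0 0 0; -1.5 0 0 0 0 0; 0 0 0 0 0 0'; python3 ab.py; python3 pic.py l wrist,50,100,450,330,2 side,225,135,275,185,12
```

```text
clock: 10.5
tcp_pos: [0.5953, -0.132, 0.2173]
tool_rot: [-180.0, -0.0, 71.7]
contact_force: [-0.2, 0.3, -2.9]
gripper_width: 0.157
a 0.6066 b 0.0616 z 0.2173 yaw 71.7 q6 -95.4 F [-0.2  0.3 -2.9] [ 0.03  0.03 -0.05]
clock: 10.8
tcp_pos: [0.5945, -0.1342, 0.2173]
tool_rot: [180.0, 0.0, 71.8]
contact_force: [0.4, -0.2, -2.3]
gripper_width: 0.154
a 0.6066 b 0.0592 z 0.2173 yaw 71.8 q6 -95.7 F [ 0.4 -0.2 -2.3] [-0.02  0.02 -0.04]
{'clock': 10.8, 'q': [-23.8672, 15.7889, 88.1449, -0.0018, 76.0657, -95.6843], 'tcp_pos': [0.5945, -0.1342, 0.2173], 'tool_rot': [179.9996, 0.0018, 71.8175], 'contact_force': [0.3702, -0.2245, -2.3326], 'gripper_width': 0.1538}
```

View pics/l_wrist.png

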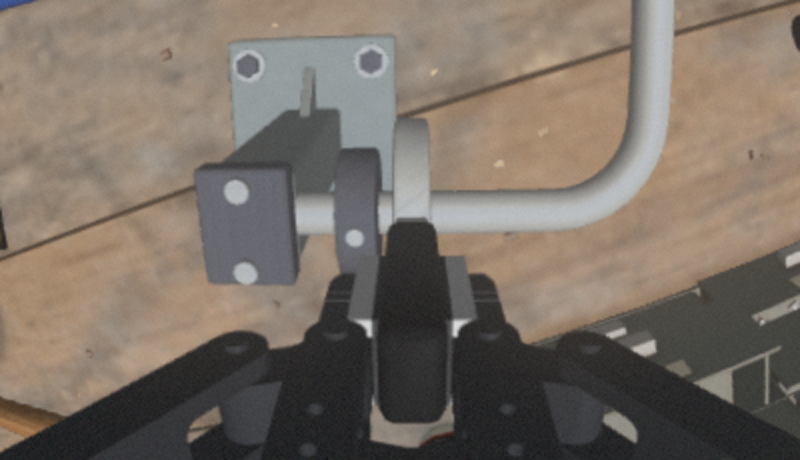

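View pics/l_side.png

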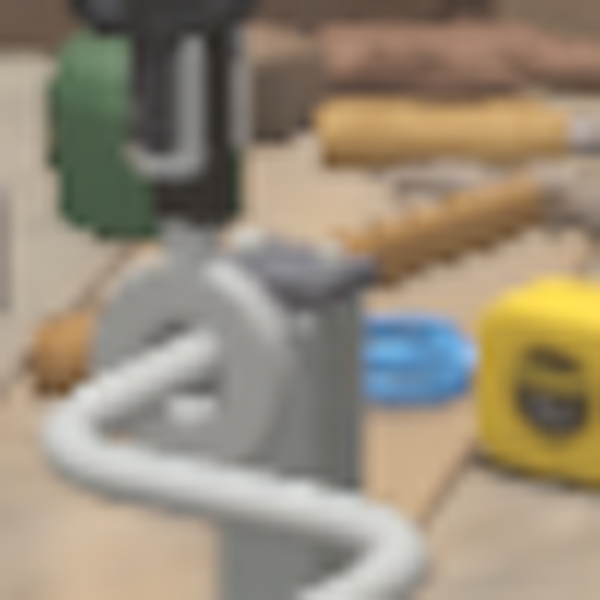

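```bash
python3 -m pendant '-1.5 0 0 0 0 0; -1.5 0 0 0 0 0; 0 0 0 0 0 0'; python3 ab.py; python3 -m pendant '-1.5 0 0 0 0 0; 0 0 0 0 0 0';python3 ab.py;  python3 -m pendant '-1 0 0 0 0 0; 0 0 0 0 0 0'; python3 ab.py; python3 pic.py m wrist,50,100,450,330,2
```

```text
clock: 11.2
tcp_pos: [0.5935, -0.1375, 0.2173]
tool_rot: [180.0, 0.0, 71.8]
contact_force: [-0.2, 0.3, -3.4]
gripper_width: 0.157
a 0.6066 b 0.0558 z 0.2173 yaw 71.8 q6 -96.0 F [-0.2  0.3 -3.4] [-0.02 -0.01 -0.02]
clock: 11.4
tcp_pos: [0.593, -0.1389, 0.2173]
tool_rot: [180.0, 0.0, 71.8]
contact_force: [0.4, -0.5, -3.8]
gripper_width: 0.154
a 0.6066 b 0.0543 z 0.2173 yaw 71.8 q6 -96.1 F [ 0.4 -0.5 -3.8] [0.01 0.01 0.05]
clock: 11.6
tcp_pos: [0.5928, -0.1396, 0.2173]
tool_rot: [-180.0, -0.0, 71.8]
contact_force: [-0.9, 1.0, -3.0]
gripper_width: 0.159
a 0.6066 b 0.0536 z 0.2173 yaw 71.8 q6 -96.2 F [-0.9  1.  -3. ] [ 0.09 -0.01 -0.01]
{'clock': 11.6, 'q': [-24.4147, 15.7261, 88.2258, 0.0152, 76.0519, -96.2069], 'tcp_pos': [0.5928, -0.1396, 0.2173], 'tool_rot': [-179.9979, -0.015, 71.7886], 'contact_force': [-0.912, 1.0177, -2.9773], 'gripper_width': 0.1589}
```

View pics/m_wrist.png

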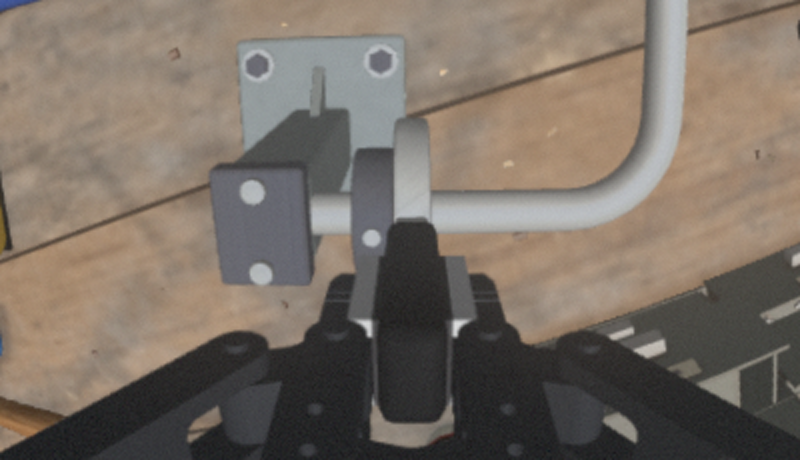

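```bash
python3 -m pendant '-1 0 0 0 0 0; 0 0 0 0 0 0'; python3 ab.py; python3 -m pendant '-1 0 0 0 0 0; 0 0 0 0 0 0';python3 ab.py; python3 -m pendant '-0.5 0 0 0 0 0; 0 0 0 0 0 0';python3 ab.py
```

```text
clock: 11.85
tcp_pos: [0.5927, -0.1399, 0.2173]
tool_rot: [180.0, -0.1, 71.8]
contact_force: [1.9, 4.1, -3.8]
gripper_width: 0.155
a 0.6066 b 0.0532 z 0.2173 yaw 71.8 q6 -96.3 F [ 1.9  4.1 -3.8] [ 0.83 -0.31  0.02]
clock: 12.05
tcp_pos: [0.5926, -0.1402, 0.2173]
tool_rot: [180.0, -0.1, 71.8]
contact_force: [2.6, 6.4, -2.5]
gripper_width: 0.154
a 0.6066 b 0.0530 z 0.2173 yaw 71.8 q6 -96.4 F [ 2.6  6.4 -2.5] [ 1.4  -0.54  0.14]
clock: 12.25
tcp_pos: [0.5925, -0.1403, 0.2173]
tool_rot: [180.0, -0.2, 71.8]
contact_force: [2.2, 7.4, -1.7]
gripper_width: 0.153
a 0.6066 b 0.0529 z 0.2173 yaw 71.8 q6 -96.5 F [ 2.2  7.4 -1.7] [ 1.63 -0.63  0.14]
```

```bash
python3 -m pendant '1.5 0 0 0 0 0; 0 0 2 0 0 0; 0 0 2 0 0 0; 0 0 1.5 0 0 0; 0 0 0 0 0 0'; python3 ab.py; python3 -m pendant '0 0 1.5 0 0 0; 0 0 0 0 0 0';python3 ab.py; python3 -m pendant '0 0 1 0 0 0; 0 0 0 0 0 0';python3 ab.py
```

```text
clock: 12.75
tcp_pos: [0.5928, -0.1401, 0.2118]
tool_rot: [180.0, -0.1, 71.8]
contact_force: [2.4, 5.2, -1.9]
gripper_width: 0.154
a 0.6068 b 0.0532 z 0.2118 yaw 71.8 q6 -96.3 F [ 2.4  5.2 -1.9] [ 1.15 -0.55  0.07]
clock: 12.95
tcp_pos: [0.5929, -0.1401, 0.2104]
tool_rot: [180.0, -0.1, 71.8]
contact_force: [1.9, 5.0, -1.6]
gripper_width: 0.156
a 0.6068 b 0.0532 z 0.2104 yaw 71.8 q6 -96.3 F [ 1.9  5.  -1.6] [ 1.13 -0.58  0.1 ]
clock: 13.15
tcp_pos: [0.593, -0.1401, 0.2099]
tool_rot: [179.9, -0.1, 71.8]
contact_force: [1.3, 5.3, 1.4]
gripper_width: 0.154
a 0.6069 b 0.0532 z 0.2099 yaw 71.8 q6 -96.3 F [1.3 5.3 1.4] [ 1.26 -0.35  0.08]
```

```bash
python3 -m pendant '0.8 0 0 0 0 0; 0 0 0 0 0 0';python3 ab.py; python3 -m pendant '0 0 0 0 0 0; 0 0 0 0 0 0; 0 0 0 0 0 0; 0 0 0 0 0 0; 0 0 0 0 0 0; 0 0 0 0 0 0' 0.1; python3 ab.py; python3 pic.py n wrist,50,100,450,330,2 side,215,125,275,185,10
```

```text
clock: 13.35
tcp_pos: [0.593, -0.1399, 0.2099]
tool_rot: [179.9, 0.0, 71.8]
contact_force: [0.5, 4.7, 2.4]
gripper_width: 0.155
a 0.6069 b 0.0534 z 0.2099 yaw 71.8 q6 -96.2 F [0.5 4.7 2.4] [ 0.89 -0.14  0.1 ]
clock: 13.95
tcp_pos: [0.5926, -0.1399, 0.2092]
tool_rot: [-180.0, 0.0, 71.8]
contact_force: [0.2, -1.0, 0.2]
gripper_width: 0.448
a 0.6066 b 0.0532 z 0.2092 yaw 71.8 q6 -96.2 F [ 0.2 -1.   0.2] [ 0.01  0.02 -0.02]
{'clock': 13.95, 'q': [-24.4347, 16.1542, 88.6541, -0.0102, 75.1958, -96.222], 'tcp_pos': [0.5926, -0.1399, 0.2092], 'tool_rot': [-179.9947, 0.0093, 71.7899], 'contact_force': [0.173, -0.9692, 0.2154], 'gripper_width': 0.4481}
```

View pics/n_wrist.png

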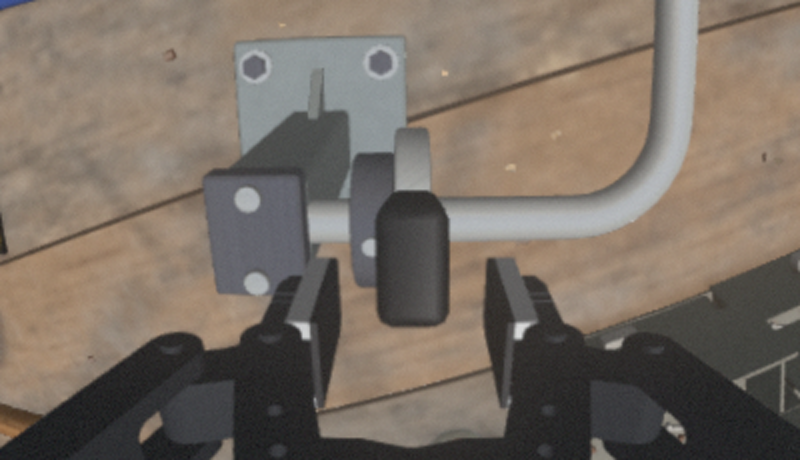

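View pics/n_side.png

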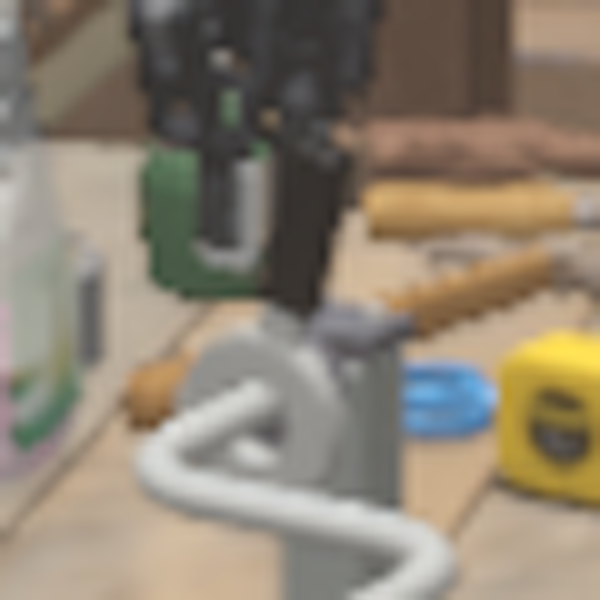

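```bash
python3 -m pendant '0 0 -5 0 0 0; 0 0 -20 0 0 0; 0 0 -30 0 0 0; 0 0 -30 0 0 0; 0 0 -25 0 0 0; 0 0 0 0 0 0'; python3 pic.py o wrist,50,60,450,330,2 side,215,115,285,185,8
```

```text
clock: 14.65
tcp_pos: [0.5945, -0.1406, 0.3246]
tool_rot: [179.5, 0.1, 71.8]
contact_force: [0.6, -0.8, 0.5]
gripper_width: 0.445
{'clock': 14.65, 'q': [-24.4198, 11.379, 81.0785, -0.0024, 87.059, -96.2205], 'tcp_pos': [0.5945, -0.1406, 0.3246], 'tool_rot': [179.5195, 0.0548, 71.8005], 'contact_force': [0.6394, -0.8364, 0.5294], 'gripper_width': 0.4453}
```

View pics/o_wrist.png

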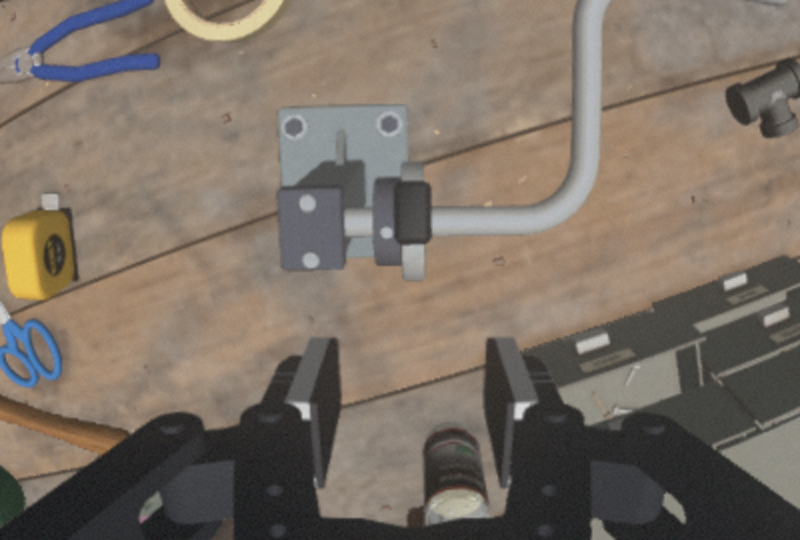

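View pics/o_side.png

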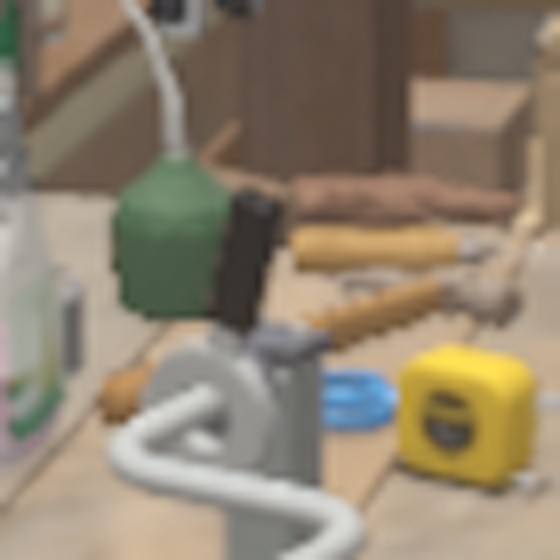

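```bash
python3 -m pendant '0 0 0 0 0 0; 0 0 0 0 0 0; 0 0 0 0 0 0; 0 0 0 0 0 0; 0 0 0 0 0 0; 0 0 0 0 0 0; 0 0 0 0 0 0; 0 0 0 0 0 0; 0 0 0 0 0 0; 0 0 0 0 0 0; 0 0 0 0 0 0; 0 0 0 0 0 0'; python3 pic.py p wrist,50,60,450,330,2 side,215,115,285,185,8 top,90,90,390,250,2.6
```

```text
clock: 15.95
tcp_pos: [0.5927, -0.1399, 0.3193]
tool_rot: [180.0, 0.0, 71.8]
contact_force: [-0.2, 1.0, -0.2]
gripper_width: 0.45
{'clock': 15.95, 'q': [-24.4304, 11.6061, 81.4083, -0.0016, 86.9834, -96.2205], 'tcp_pos': [0.5927, -0.1399, 0.3193], 'tool_rot': [179.998, 0.0018, 71.7902], 'contact_force': [-0.1529, 0.9518, -0.2157], 'gripper_width': 0.4504}
```

View pics/p_wrist.png

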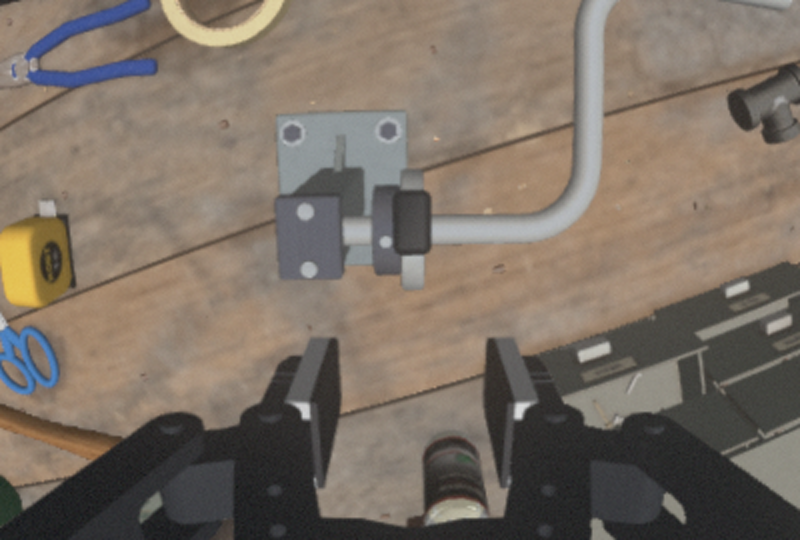

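View pics/p_side.png

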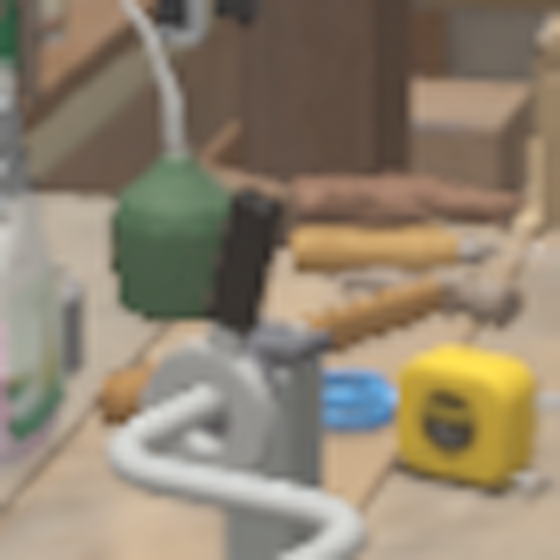

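View pics/p_top.png

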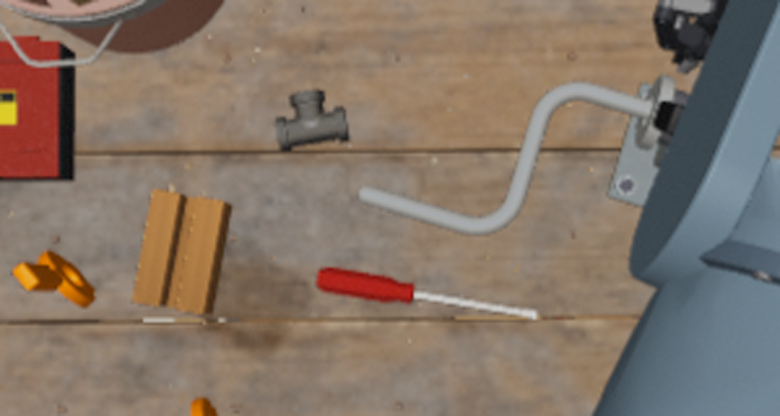

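Run:
```python
import cv2
w=cv2.imread("pics/p_wrist_full.png"); cv2.imwrite("pics/p_z.png",cv2.resize(w[135:215,180:290],None,fx=7,fy=7,interpolation=cv2.INTER_CUBIC))
from h import *
d=np.load("pics/p_side_d.npy"); W=cloud("side",d)
s=cv2.imread("pics/p_side_full.png"); g=s.max(2)
m=np.zeros(g.shape,bool); m[136:158,238:252]=True; m&=(g<70)&(W[...,2]>.16)&(W[...,2]<.28)
X=W[m]; print(len(X),X.min(0),X.max(0))
X=X[np.linalg.norm(X-np.median(X,0),axis=1)<.05]
u,sv,vt=np.linalg.svd(X-X.mean(0)); dd=vt[0]*np.sign(vt[0][2]); print("axis",dd,"mean",X.mean(0)); ex=np.array([.9494,-.314,0]);ey=np.array([.314,.9494,0]); print("tilt toward a,b deg",np.degrees(np.arctan2(dd@ex,dd[2])),np.degrees(np.arctan2(dd@ey,dd[2])))
```

```text
86 [ 0.55924546 -0.13941762  0.18713739] [ 0.59230031 -0.11921266  0.24345794]
axis [-0.26900906  0.07927916  0.95986923] mean [ 0.57602743 -0.1286167   0.21540864]
tilt toward a,b deg -16.278301402481198 -0.5492149447882422
```

View pics/p_z.png

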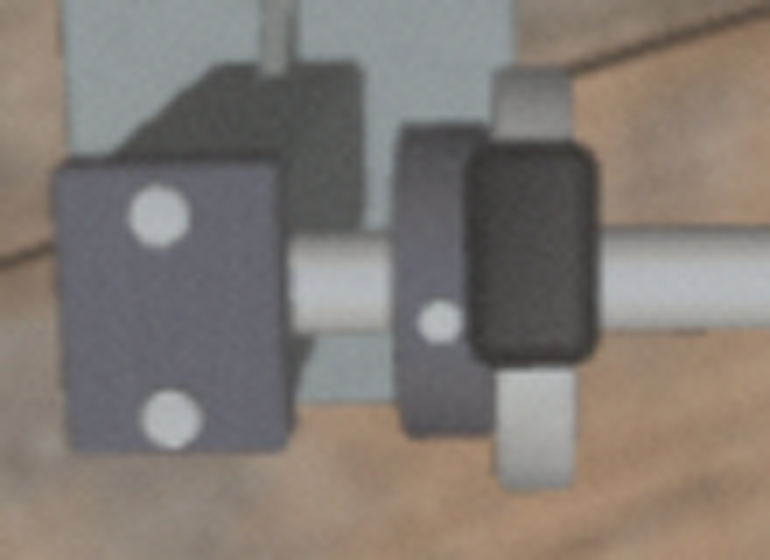

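```bash
python3 -c "
from cell import r
print(r.close_job(), r.get_obs()['clock'])"
```

```text
the job is handed in; nothing more can be done
the job is handed in; nothing more can be done
```

I handed the job in at about 16 s. The steel gauge is threaded onto the pipe, round both bends, and hangs at the stop collar with the robot clear of it. I took it from the block by its black handle and left the two orange look-alikes alone.

- **Travel:** there was no noticeable contact force from the tip to the collar. Contact with the collar came at about 4–7 N along the pipe. I lowered the gauge until it rested on the pipe, opened the jaws and retracted about 110 mm straight up.
- **Final position:** the last wrist picture shows the ring against the collar, with at most about 0.5 mm of gap by pixel scale. The side pictures before and after a 1.3 s wait show no movement.
- **Other objects:** the screwdriver and the pipe tee are where they were in the first top view. The tape roll was partly in the last wrist picture; it looked undisturbed, but I did not measure it. I never went near any of the three.
- **One thing not ideal:** after release the gauge settled with its handle leaning about 16° across the pipe, towards the robot, instead of exactly upright. It was at rest, so I did not nudge it.
- **Measurement disagreement:** the top-view fit put the middle leg at 143 mm against the 140 mm given, and the first leg at 126 mm against 130 mm. I corrected the pipe position by a few millimetres before threading.

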